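# Turn over the marker paddle of the finished crucible

## Task

The sample in the tall crucible with the lid is finished. With your fingertip, push the marker paddle that belongs to it (the one straight across from it on the sample rack) over on its hinge, half a turn, until it lies flat on the crucible side with its ring face up. Do not pinch or grip the paddle, do not force it, leave the other two paddles as they are, and do not pick up or shift the crucibles or anything else standing about.

Things in the scene. Friction and masses are not known exactly. Their poses are not given: they have to be found in the camera images.
- rack: Aluminium sample rack fixed to the bench. Origin on the bench under the middle of its hinge line; x along the hinge spine (262 mm long), y from the spine to the row of nests. Base plate 10 mm high, y -30 to +162 mm; spine bar y -13 to +13, 57 mm high, with steel lugs between the paddles, 66 mm high. Beyond y = -30 mm only bare bench lies under the paddles.
- flag0 (a joint): Hinge of marker paddle 0 in rad: 0 = lying flat out over the bare bench on the rack's -y side, plain face up; pi/2 = upright; pi (3.14, its stop) = lying flat on the rack's +y side, towards the nests, ring face up. It starts between 0 and 0.2. The hinge is stiff: the paddle stays at whatever angle it is left, and about 0.5 to 1 N at the free edge turns it.
- flag1 (a joint): Hinge of marker paddle 1 in rad: 0 = lying flat out over the bare bench on the rack's -y side, plain face up; pi/2 = upright; pi (3.14, its stop) = lying flat on the rack's +y side, towards the nests, ring face up. It starts between 0 and 0.2. The hinge is stiff: the paddle stays at whatever angle it is left, and about 0.5 to 1 N at the free edge turns it.
- flag2 (a joint): Hinge of marker paddle 2 in rad: 0 = lying flat out over the bare bench on the rack's -y side, plain face up; pi/2 = upright; pi (3.14, its stop) = lying flat on the rack's +y side, towards the nests, ring face up. It starts between 0 and 0.2. The hinge is stiff: the paddle stays at whatever angle it is left, and about 0.5 to 1 N at the free edge turns it.
- hinge0 (a point): Middle of the hinge axis of paddle 0, at x = -75, y = 0, z = 60 mm of the rack; axes as the rack's. The paddle is a flat white plate 55 mm wide (along the axis) and 6 mm thick (3 mm either side of the axis plane), reaching from the axis to its free edge 83 mm away; lying at joint 0 its underside is 57 mm above the bench.
- hinge1 (a point): Middle of the hinge axis of paddle 1, at x = 0, y = 0, z = 60 mm of the rack; axes as the rack's. The paddle is a flat white plate 55 mm wide (along the axis) and 6 mm thick (3 mm either side of the axis plane), reaching from the axis to its free edge 83 mm away; lying at joint 0 its underside is 57 mm above the bench.
- hinge2 (a point): Middle of the hinge axis of paddle 2, at x = 75, y = 0, z = 60 mm of the rack; axes as the rack's. The paddle is a flat white plate 55 mm wide (along the axis) and 6 mm thick (3 mm either side of the axis plane), reaching from the axis to its free edge 83 mm away; lying at joint 0 its underside is 57 mm above the bench.
- edge0 (a point): Middle of the free edge of paddle 0; moves with it. The paddle is two 3 mm plates bonded together: one has the plain face (up at the start), the other, which alone reaches out to the free edge (the plain one ends 4 mm short), has the face with a dark ring 42 mm across (down at the start).
- edge1 (a point): Middle of the free edge of paddle 1; moves with it. The paddle is two 3 mm plates bonded together: one has the plain face (up at the start), the other, which alone reaches out to the free edge (the plain one ends 4 mm short), has the face with a dark ring 42 mm across (down at the start).
- edge2 (a point): Middle of the free edge of paddle 2; moves with it. The paddle is two 3 mm plates bonded together: one has the plain face (up at the start), the other, which alone reaches out to the free edge (the plain one ends 4 mm short), has the face with a dark ring 42 mm across (down at the start).
- nest0 (a point): Centre of the floor of the crucible nest that belongs to paddle 0, straight across from it: 125 mm from the hinge axis in the rack's +y direction, 10 mm above the bench; a ring 58 mm across and 6 mm high round it. A paddle turned right over ends 13 mm short of this ring.
- nest1 (a point): Centre of the floor of the crucible nest that belongs to paddle 1, straight across from it: 125 mm from the hinge axis in the rack's +y direction, 10 mm above the bench; a ring 58 mm across and 6 mm high round it. A paddle turned right over ends 13 mm short of this ring.
- nest2 (a point): Centre of the floor of the crucible nest that belongs to paddle 2, straight across from it: 125 mm from the hinge axis in the rack's +y direction, 10 mm above the bench; a ring 58 mm across and 6 mm high round it. A paddle turned right over ends 13 mm short of this ring.
- tall_crucible: Tall white ceramic crucible with a lid and a lid knob, 45 mm across the lid, 69 mm high, loose, standing in one of the three nests (any of them). Origin at the centre of its foot.
- open_crucible: Small open white ceramic crucible, 42 mm across, 34 mm high, loose, in another nest. Origin at the centre of its foot.
- dish: Low open white ceramic dish, 56 mm across, 20 mm high, loose, in another nest. Origin at the centre of its foot.
- vessel: Loose steel vessel with a bolted flange, 100 mm across the flange, 138 mm high, standing on the bench left of the rack. Origin at the centre of its foot.
- tongs: Loose steel crucible tongs lying flat on the bench left of the rack, 260 mm long, 12 mm high at most. Origin under their pivot; x along their length.
Not all that is in view belongs to the job. What is shaped like the tall_crucible but black or brown is not meant.

How it is judged:
By the outcome, as a careful person would: the job done as asked, in the order asked, and still so for the second after the job is handed in, with the robot touching nothing.
It also fails if it takes over 45 s, if anything falls off the work surface, if the arm or the gripper's body presses on something with over 40 N, if the wrist force passes 120 N, or if a joint passes its speed limit or range.

## Robot

A 6-joint arm with a two-finger parallel gripper is mounted at the origin on the work surface. World frame = base frame: x ahead of the robot, y to its left, z up, the work surface at z = 0. Lengths are in mm, angles in rad, forces in N, time in s.
With the tool pointing down it reaches from about 400 to 925 mm from the base axis. Payload 12.5 kg.
Tool frame: the origin (TCP) lies midway between the tips of the shut fingers; the grasp point (between the pads) lies 19 mm behind it; z points along the fingers, y is the line along which they close (so a half turn about z gives the same grasp; the last joint's range is limited). The gripper opens to 95 mm and grips with 3 to 60 N. Pads are 20 mm wide; open, the fingers measure 119 mm over their backs; the gripper's body (75 mm by 180 mm) begins 59 mm behind the grasp point.
Start: joints at [1.168, 0.491, 1.559, -0, 1.092, -0.106], TCP at [182.771, 597.697, 214.661] pointing down, gripper open.
Joint ranges: [-3.1, 3.1], [-0.84, 2.19], [0.05, 2.79], [-1.13, 4.28], [0.06, 2.93], [-2.69, 2.69]. Speed limits (rad/s): [2.22, 2.22, 2.79, 3.14, 3.14, 3.14].

## Interface

Orientations are given as [roll, pitch, yaw] about the fixed x, y, z axes, in that order (R = Rz(yaw) Ry(pitch) Rx(roll)).
In Python, from cell import state, read_camera, job_done gives the robot as it stands.
- The arm moves only by the tool carry_out, never from a script. Its argument "moves" is a list of rows, each an object with "slide": the shift along the tool's x, y, z as a fraction of full scale, a list of three; "spin": the turn about the tool's z as a fraction of full scale. A call has 1 to 12 rows; each row shifts and turns the commanded pose from where the row before left it, along the tool's axes as they then stand; what a row does not reach is not made up. Full scale, the value 1, is 0.4 m for a shift and 30 degrees for a turn. A row lasts 1/12 s, in which the tool goes at most 41.7 mm and 7.16 degrees, less where a joint would pass 70% of its speed; a pose out of reach is approached as far as the arm can. A call with a number of a shift or a turn outside -1 to 1 is refused whole. A call with a gripper value outside its range is refused whole. "hand" is the closure, from 0 (fully open) to 1 (shut), set as the call begins (left out, the last holds). The fingers move at their own pace and stop on an object; the grip force is fixed at half the most. Time passes only in rows, so rows that do not move let the fingers close. It gives the time, the measured TCP pose, the force, the opening and the grip force at its end, in the units of the state.
- state(): the state, without advancing time (a new reading comes with each control period).
- read_camera(name): name is "side" or "top" or "wrist"; returns a dict with "color" (420x560x3 uint8, red, green, blue), "K" (3x3 intrinsics, pixels), "k1" (the pictures are not rectified: a ray, as slopes to the right and down, at radius r is drawn at 1 + k1 r^2 times it, then the intrinsics apply), "R" (3x3) and "t" (3): a world point X has camera coordinates R X + t. Camera axes: x right, y down, z forward; pixel columns grow to the right and rows downward; lengths in mm; the calibration is good to about 2 mm. A picture is of the moment at which its call begins. There is no depth.
- job_done(): hands the job in; it is judged then, once.
The state is a dict: "t": time; "joints": joint angles; "qvel": joint speeds; "tau": joint torques, N m; "eef_pos": TCP position; "tcp_rot": TCP orientation; "ft_force": force on the tool from outside, world axes, zero at the start; "moment": the same for the moment, N m; "opening": opening from 0.0 (shut) to 1.0 (fully open); "grip_force": force on a finger pad.
Only numpy, scipy, OpenCV 4.12 (cv2) and the standard library are available. Lean on these libraries where they do the work, as an engineer would, in place of code of your own. Each camera call takes 0.05 s, during which the arm holds its last target. There are 200 camera calls.

## Working session

There is one attempt and no reset: what is moved stays moved. The work goes in short steps, Python scripts to look and compute and a tool call to move; the robot and the scene stay as the last step left them, time stands still between calls to the robot, and variables do not carry over. Pictures are saved under pics/ and viewed, at most 10 in all, crops included, and the job is handed in when it is done.

Besides the shell and the picture viewer there is one more tool, called after "Call:" by a JSON object that holds its "api" and its "payload". carry_out: Moves the arm, as the interface text tells. Shift numbers are shares of 0.4 m and turn numbers shares of 30 degrees, none past 1 either way. Its arguments: {"type":"object","properties":{"moves":{"type":"array"},"hand":{"type":"number"}},"required":["moves"]}

```bash
mkdir -p pics; python3 - <<'E'
from cell import *
import cv2
s=state();print(s)
for n in("top","side"):
    c=read_camera(n);cv2.imwrite(f"pics/{n}0.png",cv2.resize(c["color"][:,:,::-1],(784,588),interpolation=cv2.INTER_CUBIC));print(n,c["K"],c["k1"],c["R"],c["t"])
E
```

```text
{'t': 0.0, 'joints': array([ 1.16840392e+00,  4.91591137e-01,  1.55949207e+00, -2.15066654e-05,
        1.09171545e+00, -1.05606715e-01]), 'qvel': array([ 1.94355763e-04,  6.87811737e-04, -1.39566657e-03,  2.78140733e-03,
        1.13007013e-03,  7.94619328e-05]), 'tau': array([-3.12258657e-03, -6.12618899e+01, -2.58189815e+01,  6.91917655e-02,
        4.81384818e-02, -1.01985456e-04]), 'eef_pos': array([182.66113449, 597.43051046, 214.0274627 ]), 'tcp_rot': array([-3.14039136e+00, -1.08158344e-04,  2.84481682e+00]), 'ft_force': array([-0.15708897, -0.44623245,  0.36022661]), 'moment': array([-0.00674606,  0.02966467,  0.00557985]), 'grip_force': 0.0, 'opening': 0.9987845171818226}
top [[427.74476713   0.         277.00061323]
 [  0.         427.74476713 205.06940753]
 [  0.           0.           1.        ]] -0.021603409362601356 [[ 0.02267164 -0.99973909 -0.00278275]
 [-0.98732405 -0.02195255 -0.15719192]
 [ 0.15708982  0.00631128 -0.98756415]] [144.10661877 514.05166791 803.10626609]
side [[537.50732065   0.         288.12440258]
 [  0.         537.50732065 217.27144506]
 [  0.           0.           1.        ]] -0.012635609503381212 [[ 0.86517963 -0.50144995  0.0034872 ]
 [-0.25457551 -0.44520341 -0.85847844]
 [ 0.43203648  0.7418503  -0.5128378 ]] [-337.5205966   260.35410373  903.23271515]
```

View pics/top0.png

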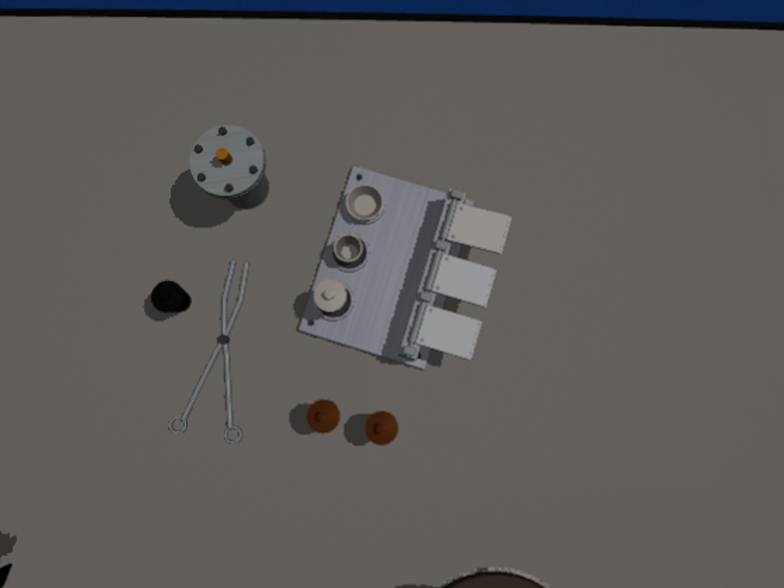

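View pics/side0.png

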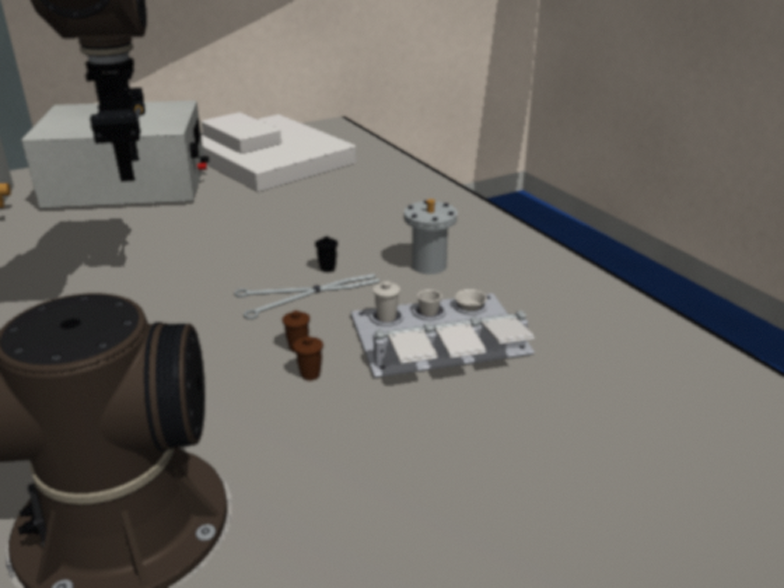

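The possible tall crucibles, by pixel in top0, are white with a lid (330,297), brown (323,415) and (381,427), and black (168,296). The white open ones are (348,250) and (365,204). The paddles are at (448,332), (463,278) and (478,228). I choose the white lidded crucible at (330,297) and the paddle across from it at (448,332), and I'll check that in a close crop.

```bash
python3 - <<'E'
from cell import *
import cv2,numpy as np
c=read_camera("top")["color"][:,:,::-1]
cr=c[112:268,205:370];g=np.clip(cr.astype(float)*1.5,0,255).astype(np.uint8)
g=cv2.resize(g,None,fx=3.8,fy=3.8,interpolation=cv2.INTER_CUBIC);print(g.shape);cv2.imwrite("pics/topc.png",g)
c=read_camera("side")["color"][:,:,::-1]
cr=c[190:275,245:390];g=np.clip(cr.astype(float)*1.2,0,255).astype(np.uint8)
g=cv2.resize(g,None,fx=5.4,fy=5.4,interpolation=cv2.INTER_CUBIC);cv2.imwrite("pics/sidec.png",g)
E
```

```text
(593, 627, 3)
```

View pics/topc.png

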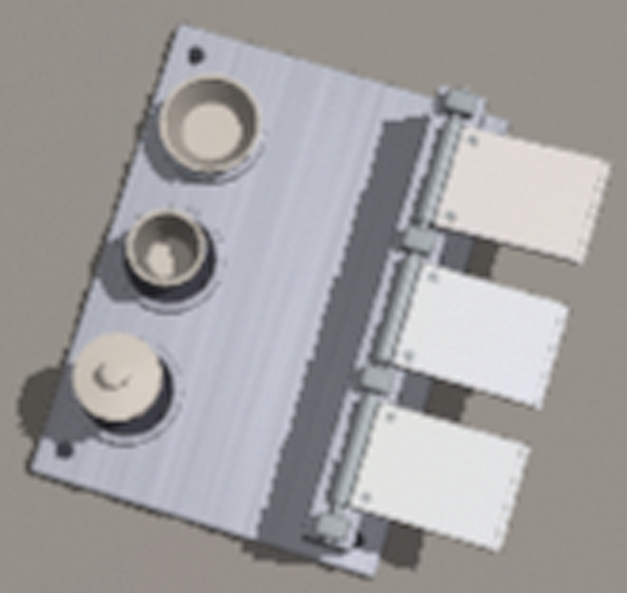

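View pics/sidec.png

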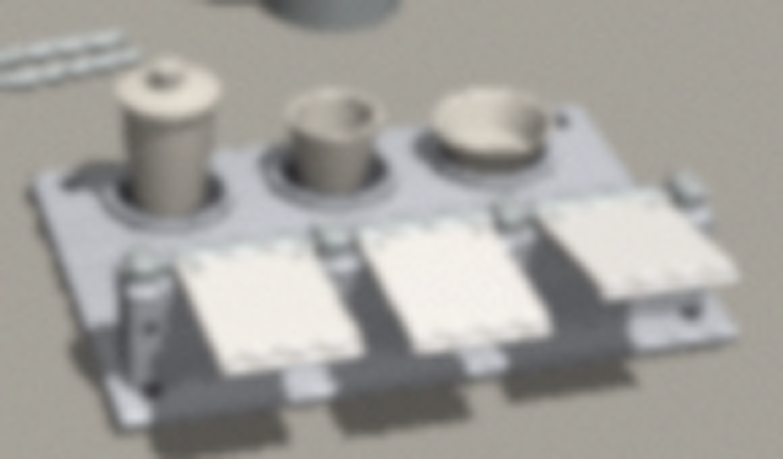

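The crops confirm it: the tall white lidded crucible is at topc (118,380), and the paddle straight across is the lowest one, centred at (440,475). Next I'll fit the rack pose and paddle angles from both views.

```bash
cat > h.py <<'E'
import numpy as np
def proj(c,X):
    p=c["R"]@np.asarray(X,float)+c["t"];u=p[:2]/p[2];u=u*(1+c["k1"]*(u@u));return np.array([c["K"][0,0]*u[0]+c["K"][0,2],c["K"][1,1]*u[1]+c["K"][1,2]])
def world(q,P):
    a=q[2];return np.array([q[0]+np.cos(a)*P[0]-np.sin(a)*P[1],q[1]+np.sin(a)*P[0]+np.cos(a)*P[1],P[2]])
def pad(x,r,h,th): # h along plain-face normal
    return [x,-r*np.cos(th)+h*np.sin(th),60+r*np.sin(th)+h*np.cos(th)]
E
python3 - <<'E'
from h import *; from cell import *
from scipy.optimize import least_squares as LS
cs={n:read_camera(n) for n in("top","side")}
T=lambda u,v:("top",np.array([205+(u+.5)/3.8-.5,112+(v+.5)/3.8-.5]))
S=lambda u,v:("side",np.array([245+(u+.5)/5.4-.5,190+(v+.5)/5.4-.5]))
pl=[(T(180,27),1,162),(T(33,468),-1,162),(T(374,577),-1,-30),(S(37,185),-1,162),(S(125,428),-1,-30),(S(733,330),1,-30),(S(582,110),1,162)]
pd=[(T(528,448),0,1),(T(500,551),0,-1),(S(360,356),0,1),(S(235,375),0,-1),(T(568,308),1,1),(T(541,408),1,-1),(S(550,333),1,1),(S(425,352),1,-1),(T(610,160),2,1),(T(584,263),2,-1),(S(738,278),2,1),(S(612,298),2,-1)]
def f(q,o=0):
    r=[proj(cs[n],world(q,[s*q[3],y,10]))-p for (n,p),s,y in pl]+[proj(cs[n],world(q,pad(75*(i-1)+27.5*s,83,0,q[4+i])))-p for (n,p),i,s in pd]
    return np.concatenate(r)
s=LS(f,[500,-150,0,131,.1,.1,.1],loss="soft_l1");q=s.x
print(q.round(3));print(f(q).reshape(-1,2).round(1).tolist())
for k,v in {"edge0":pad(-75,83,0,q[4]),"hinge0":pad(-75,0,0,0),"nest0":[-75,125,10],"crlid":[-75,125,79]}.items():
    w=world(q,v);p=proj(cs["top"],w);print(k,w.round(1),((p-[205,112])*3.8).round())
np.save("q.npy",q)
E
```

```text
[484.658 -56.816 -44.31   86.935 373.927 292.237 229.193]
[[68.0, 38.2], [78.4, 0.4], [79.0, 4.6], [33.6, 29.9], [36.6, 41.3], [10.4, 48.2], [8.1, 35.4], [-5.5, -1.4], [-7.4, -1.5], [0.1, 0.3], [-3.1, -0.2], [-3.6, -0.6], [-5.5, -0.6], [-0.0, 0.3], [-2.5, -0.3], [-0.5, 1.0], [-2.6, 0.0], [0.4, -0.2], [-1.6, -1.1]]
edge0 [440.3  45.7  53.6] [488. 492.]
hinge0 [413.6 -32.7  60. ] [647. 548.]
nest0 [453.9  85.7  10. ] [403. 471.]
crlid [453.9  85.7  79. ] [413. 459.]
```

```bash
cat > fit.py <<'E'
from h import *; from cell import *
from scipy.optimize import least_squares as LS
cs={n:read_camera(n) for n in("top","side")}
T=lambda u,v:("top",np.array([205+(u+.5)/3.8-.5,112+(v+.5)/3.8-.5]))
S=lambda u,v:("side",np.array([245+(u+.5)/5.4-.5,190+(v+.5)/5.4-.5]))
pl=[(T(180,27),1,162),(T(33,468),-1,162),(T(374,577),-1,-30),(S(37,185),-1,162),(S(125,428),-1,-30),(S(733,330),1,-30),(S(582,110),1,162)]
pd=[(T(528,448),0,1),(T(500,551),0,-1),(S(360,356),0,1),(S(235,375),0,-1),(T(568,308),1,1),(T(541,408),1,-1),(S(550,333),1,1),(S(425,352),1,-1),(T(610,160),2,1),(T(584,263),2,-1),(S(738,278),2,1),(S(612,298),2,-1)]
def f(q,o=0):
    r=[proj(cs[n],world(q,[s*q[3],y,10]))-p for (n,p),s,y in pl]+[proj(cs[n],world(q,pad(75*(i-1)+27.5*s,83,0,q[4+i])))-p for (n,p),i,s in pd]
    return np.concatenate(r)
s=LS(f,[550,100,-.27,131,.1,.1,.1],x_scale=[10,10,.1,10,.1,.1,.1]);q=s.x
print(q.round(3));print(f(q).reshape(-1,2).round(1).tolist())
for k,v in {"edge0":pad(-75,83,0,q[4]),"hinge0":pad(-75,0,0,0),"nest0":[-75,125,10],"crlid":[-75,125,79]}.items():
    w=world(q,v);p=proj(cs["top"],w);print(k,w.round(1),((p-[205,112])*3.8).round())
np.save("q.npy",q)
E
python3 fit.py
```

```text
[ 5.31503e+02  9.31430e+01 -2.75000e-01  1.29344e+02  2.40000e-02
 -0.00000e+00  1.55000e-01]
[[-0.5, -0.3], [-0.4, 0.4], [0.8, -0.3], [-0.3, -2.3], [0.6, -1.8], [1.1, -0.4], [-0.7, -1.3], [0.7, -0.1], [0.2, 0.5], [1.7, -0.1], [-1.4, 0.2], [0.5, -0.1], [-0.0, 0.6], [1.3, -0.1], [-1.0, 0.1], [0.4, 1.1], [-0.3, 0.5], [0.8, -0.2], [-0.7, -0.3]]
edge0 [436.8  33.6  62. ] [514. 499.]
hinge0 [459.3 113.5  60. ] [355. 450.]
nest0 [493.2 233.8  10. ] [127. 392.]
crlid [493.2 233.8  79. ] [115. 373.]
```

```bash
cat > st.py <<'E'
from h import *; from cell import *
q=np.load("q.npy")
def rk(p,a=q[2]):
    d=np.asarray(p)[:2]-q[:2];return np.array([np.cos(a)*d[0]+np.sin(a)*d[1],-np.sin(a)*d[0]+np.cos(a)*d[1],p[2]])
def show():
    s=state();f=s["ft_force"];a=q[2]
    print("t",round(s["t"],2),"rack TCP",rk(s["eef_pos"]).round(1),"yaw-rack",round(s["tcp_rot"][2]-q[2]-np.pi,3),"F rack",np.round([np.cos(a)*f[0]+np.sin(a)*f[1],-np.sin(a)*f[0]+np.cos(a)*f[1],f[2]],2),"open",round(s["opening"],2))
if __name__=="__main__": show(); print(rk([400,330,0]).round())
E
python3 st.py
```

```text
t 0.4 rack TCP [-472.6  390.9  214.6] yaw-rack -0.022 F rack [-0.27 -0.34 -0.36] open 1.0
[-191.  192.    0.]
```

Call:
{"api": "carry_out", "payload": {"hand": 1, "moves": [{"slide": [-0.078, -0.055, 0], "spin": -0.042}, {"slide": [-0.078, -0.055, 0], "spin": 0}, {"slide": [-0.078, -0.055, 0], "spin": 0}, {"slide": [-0.078, -0.055, 0], "spin": 0}, {"slide": [-0.078, -0.055, 0], "spin": 0}, {"slide": [-0.078, -0.055, 0], "spin": 0}, {"slide": [-0.078, -0.055, 0], "spin": 0}, {"slide": [-0.078, -0.055, 0], "spin": 0}, {"slide": [-0.078, -0.055, 0], "spin": 0}, {"slide": [0, 0, 0], "spin": 0}]}}

```text
t: 1.23
eef_pos: [401.9, 326.5, 214.8]
tcp_rot: [-3.141, 0.001, 2.863]
ft_force: [0.0, -0.1, 0.5]
opening: 0.356
grip_force: 0.0
```

```bash
python3 st.py
```

```text
t 1.23 rack TCP [-188.1  189.4  214.8] yaw-rack -0.004 F rack [ 0.06 -0.05  0.51] open 0.36
[-191.  192.    0.]
```

Call:
{"api": "carry_out", "payload": {"moves": [{"slide": [-0.035, -0.097, 0], "spin": 0}, {"slide": [-0.035, -0.097, 0], "spin": 0}, {"slide": [-0.035, -0.097, 0], "spin": 0}, {"slide": [-0.035, -0.097, 0], "spin": 0}, {"slide": [-0.035, -0.097, 0], "spin": 0}, {"slide": [-0.035, -0.097, 0], "spin": 0}, {"slide": [-0.035, -0.097, 0], "spin": 0}, {"slide": [-0.035, -0.097, 0], "spin": 0}, {"slide": [0, 0, 0], "spin": 0}, {"slide": [0, 0, 0], "spin": 0}]}}

```text
t: 2.07
eef_pos: [422.3, -0.5, 214.7]
tcp_rot: [3.141, 0.0, 2.862]
ft_force: [-0.0, 0.6, -0.6]
opening: 0.005
grip_force: 0.0
```

```bash
python3 st.py
```

```text
t 2.07 rack TCP [ -79.6 -119.8  214.7] yaw-rack -0.005 F rack [-0.19  0.6  -0.61] open 0.0
[-191.  192.    0.]
```

Call:
{"api": "carry_out", "payload": {"moves": [{"slide": [-0.0115, 0, 0.087], "spin": 0}, {"slide": [0, 0, 0.087], "spin": 0}, {"slide": [0, 0, 0.087], "spin": 0}, {"slide": [0, 0, 0.087], "spin": 0}, {"slide": [0, 0, 0.087], "spin": 0}, {"slide": [0, 0, 0], "spin": 0}]}}

```text
t: 2.57
eef_pos: [424.3, 1.7, 36.0]
tcp_rot: [-3.141, -0.009, 2.869]
ft_force: [-1.0, -0.3, -0.3]
opening: 0.008
grip_force: 0.0
```

```bash
python3 st.py; python3 - <<'E'
from cell import *
import cv2,numpy as np
c=read_camera("side")["color"][:,:,::-1][165:285,235:395]
w=read_camera("wrist")["color"][:,:,::-1]
a=cv2.resize(c,None,fx=3,fy=3,interpolation=cv2.INTER_CUBIC);b=cv2.resize(w,(320,240));b=cv2.copyMakeBorder(b,0,120,0,0,cv2.BORDER_CONSTANT)
cv2.imwrite("pics/a1.png",np.clip(np.hstack([a,b]).astype(float)*1.3,0,255).astype(np.uint8))
E
```

```text
t 2.57 rack TCP [ -78.4 -117.1   36. ] yaw-rack 0.002 F rack [-0.87 -0.52 -0.28] open 0.01
[-191.  192.    0.]
```

View pics/a1.png

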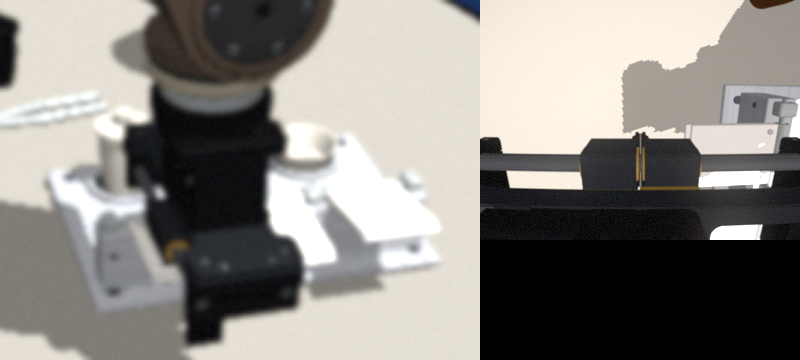

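The picture shows the shut fingers standing just outside the free edge of paddle 0, with the tip at about (205,325). The other paddles are clear. I'll move in to light contact.

Call:
{"api": "carry_out", "payload": {"moves": [{"slide": [-0.008, 0.02, 0], "spin": 0}, {"slide": [0, 0.02, 0], "spin": 0}, {"slide": [0, 0, 0], "spin": 0}, {"slide": [0, 0, 0], "spin": 0}]}}

```text
t: 3.0
eef_pos: [434.8, 15.2, 42.0]
tcp_rot: [3.141, 0.003, 2.868]
ft_force: [-0.3, 0.9, -0.3]
opening: 0.004
grip_force: 0.0
```

```bash
python3 st.py
```

```text
t 3.0 rack TCP [ -71.9 -101.3   42. ] yaw-rack 0.001 F rack [-0.56  0.81 -0.27] open 0.0
[-191.  192.    0.]
```

Call:
{"api": "carry_out", "payload": {"moves": [{"slide": [0, 0.005, 0], "spin": 0}, {"slide": [0, 0.005, 0], "spin": 0}, {"slide": [0, 0, 0], "spin": 0}]}}

```text
t: 3.25
eef_pos: [435.3, 18.6, 40.9]
tcp_rot: [3.141, 0.001, 2.867]
ft_force: [0.4, -0.0, -0.0]
opening: 0.006
grip_force: 0.0
```

```bash
python3 st.py
```

```text
t 3.25 rack TCP [-72.4 -97.9  40.9] yaw-rack 0.0 F rack [ 0.38  0.08 -0.01] open 0.01
[-191.  192.    0.]
```

Call:
{"api": "carry_out", "payload": {"moves": [{"slide": [0.005, 0.005, 0], "spin": 0}, {"slide": [0, 0.004, 0], "spin": 0}, {"slide": [0, 0, 0], "spin": 0}]}}

```text
t: 3.5
eef_pos: [434.1, 22.6, 40.6]
tcp_rot: [3.142, -0.0, 2.867]
ft_force: [0.7, -0.4, -0.4]
opening: 0.006
grip_force: 0.0
```

```bash
python3 st.py
```

```text
t 3.5 rack TCP [-74.6 -94.3  40.6] yaw-rack 0.0 F rack [ 0.76 -0.25 -0.41] open 0.01
[-191.  192.    0.]
```

Call:
{"api": "carry_out", "payload": {"moves": [{"slide": [0, 0.004, 0], "spin": 0}, {"slide": [0, 0.002, 0], "spin": 0}, {"slide": [0, 0, 0], "spin": 0}]}}

```text
t: 3.75
eef_pos: [434.9, 24.8, 40.6]
tcp_rot: [3.142, -0.0, 2.867]
ft_force: [-1.0, -0.2, 0.7]
opening: 0.008
grip_force: 0.0
```

```bash
python3 st.py
```

```text
t 3.75 rack TCP [-74.4 -92.   40.6] yaw-rack 0.0 F rack [-0.95 -0.48  0.67] open 0.01
[-191.  192.    0.]
```

Call:
{"api": "carry_out", "payload": {"moves": [{"slide": [0, 0.003, 0], "spin": 0}, {"slide": [0, 0.003, 0], "spin": 0}, {"slide": [0, 0, 0], "spin": 0}]}}

```text
t: 4.0
eef_pos: [435.4, 26.7, 40.6]
tcp_rot: [-3.141, -0.0, 2.867]
ft_force: [-1.5, -5.8, -0.5]
opening: 0.005
grip_force: 3.2
```

```bash
python3 st.py
```

```text
t 4.0 rack TCP [-74.5 -90.   40.6] yaw-rack 0.0 F rack [ 0.14 -5.95 -0.55] open 0.01
[-191.  192.    0.]
```

Call:
{"api": "carry_out", "payload": {"moves": [{"slide": [0, 0.003, 0], "spin": 0}, {"slide": [0, 0.002, 0], "spin": 0}, {"slide": [0, 0, 0], "spin": 0}]}}

```text
t: 4.25
eef_pos: [435.4, 27.2, 40.5]
tcp_rot: [-3.139, -0.001, 2.868]
ft_force: [-5.1, -29.8, 1.6]
opening: 0.003
grip_force: 15.3
```

```bash
python3 st.py; python3 - <<'E'
from cell import *
import cv2,numpy as np
c=read_camera("side")["color"][:,:,::-1][190:285,240:340]
w=read_camera("wrist")["color"][:,:,::-1]
a=cv2.resize(c,None,fx=3.8,fy=3.8,interpolation=cv2.INTER_CUBIC);b=cv2.resize(w[150:420,150:560],None,fx=1,fy=1);b=cv2.copyMakeBorder(b,0,a.shape[0]-270,0,0,cv2.BORDER_CONSTANT)
cv2.imwrite("pics/a2.png",np.clip(np.hstack([a,b]).astype(float)*1.5,0,255).astype(np.uint8))
E
```

```text
t 4.25 rack TCP [-74.6 -89.6  40.5] yaw-rack 0.001 F rack [  3.18 -30.03   1.57] open 0.0
[-191.  192.    0.]
```

Contact came at y ≈ -90.5 and the last step pressed too hard (30 N). I'll ease back to about 6 N and try lifting the edge by friction.

Call:
{"api": "carry_out", "payload": {"moves": [{"slide": [0, -0.005, 0], "spin": 0}, {"slide": [0, 0, -0.006], "spin": 0}, {"slide": [0, 0, -0.006], "spin": 0}, {"slide": [0, 0, 0], "spin": 0}]}}

```text
t: 4.68
eef_pos: [435.6, 27.2, 45.8]
tcp_rot: [3.141, 0.0, 2.867]
ft_force: [-0.5, -1.8, -0.3]
opening: 0.006
grip_force: 1.0
```

```bash
python3 st.py; python3 - <<'E'
from cell import *
import cv2,numpy as np
c=read_camera("side")["color"][:,:,::-1][190:285,240:340]
w=read_camera("wrist")["color"][:,:,::-1]
a=cv2.resize(c,None,fx=3.8,fy=3.8,interpolation=cv2.INTER_CUBIC);b=w[150:420,150:560];b=cv2.copyMakeBorder(b,0,a.shape[0]-270,0,0,cv2.BORDER_CONSTANT)
cv2.imwrite("pics/a3.png",np.clip(np.hstack([a,b]).astype(float)*1.5,0,255).astype(np.uint8))
E
```

```text
t 4.68 rack TCP [-74.4 -89.5  45.8] yaw-rack 0.0 F rack [-0.01 -1.88 -0.28] open 0.01
[-191.  192.    0.]
```

View pics/a3.png

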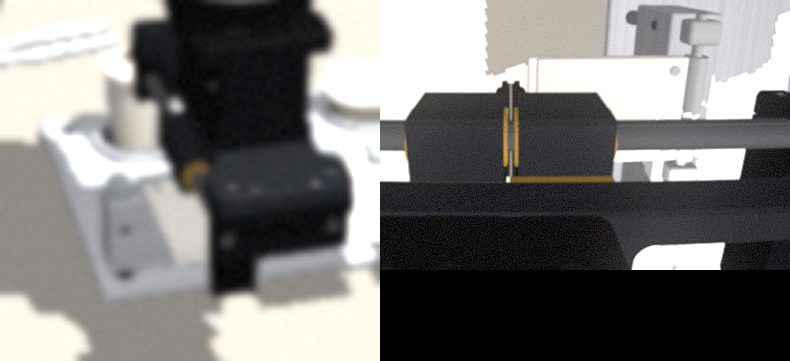

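```bash
python3 - <<'E'
from st import *
c=read_camera("wrist")
for x in(-102.5,-47.5):
  for th in(0,.05,.1,.15,.2): print(x,th,proj(c,world(q,pad(x,83,0,th))).round(1), proj(c,world(q,pad(x,0,3,th))).round(1))
E
```

```text
-102.5 0 [295.  207.7] [467.5 209.4]
-102.5 0.05 [295.6 209.8] [467.8 209.4]
-102.5 0.1 [296.7 212. ] [468.1 209.4]
-102.5 0.15 [298.3 214.4] [468.4 209.4]
-102.5 0.2 [300.5 216.8] [468.6 209.4]
-47.5 0 [293.7 309.7] [452.5 311.4]
-47.5 0.05 [294.2 314. ] [452.7 311.4]
-47.5 0.1 [295.2 318.5] [453.  311.4]
-47.5 0.15 [296.6 323.3] [453.3 311.3]
-47.5 0.2 [298.5 328.2] [453.5 311.3]
```

The wrist view shows the paddle's side edge sloping about 3 px, so θ ≈ 0.1 and friction is lifting the paddle. I'll continue along the arc.

Call:
{"api": "carry_out", "payload": {"moves": [{"slide": [0, 0.001, -0.005], "spin": 0}, {"slide": [0, 0.001, -0.005], "spin": 0}, {"slide": [0, 0.001, -0.005], "spin": 0}, {"slide": [0, 0.0015, -0.005], "spin": 0}, {"slide": [0, 0, 0], "spin": 0}]}}

```text
t: 5.25
eef_pos: [435.8, 28.1, 53.7]
tcp_rot: [-3.141, -0.0, 2.867]
ft_force: [-2.9, -15.0, 2.8]
opening: 0.006
grip_force: 7.2
```

```bash
cat >> st.py <<'E'
    c=read_camera("wrist");import cv2,sys
    cv2.imwrite("pics/w.png",np.clip(c["color"][:,:,::-1].astype(float)*1.3,0,255).astype(np.uint8))
    g=cv2.cvtColor(c["color"],cv2.COLOR_RGB2GRAY)
    for cc in (320,360,400,440): # rack-side boundary of paddle: strongest edge in rows 190..260
        col=g[185:243,cc-1:cc+2].mean(1);d=np.diff(col);print(cc,185+int(d.argmax()),round(d.max()),end=" | ")
    print()
E
python3 st.py
```

```text
File "st.py", line 9
    c=read_camera("wrist");import cv2,sys
IndentationError: unexpected indent
```

```bash
sed -i '/^if __name__/d' st.py; echo 'if __name__=="__main__": show()' >> st.py; python3 st.py; python3 - <<'E'
from st import *
c=read_camera("wrist")
for th in(0,.1,.15,.2,.25): print(th,proj(c,world(q,pad(-102.5,83,0,th))).round(1), proj(c,world(q,pad(-102.5,10,3,th))).round(1))
E
```

```text
t 5.25 rack TCP [-74.4 -88.6  53.7] yaw-rack 0.001 F rack [  1.28 -15.21   2.84] open 0.01
320 208 19 | 360 207 20 | 400 205 21 | 440 204 20 | 
0 [292.5 203.9] [437.9 205.6]
0.1 [294.  207.9] [439.5 206.1]
0.15 [295.4 210. ] [440.4 206.3]
0.2 [297.4 212.2] [441.2 206.5]
0.25 [299.9 214.5] [442.2 206.7]
```

View pics/w.png

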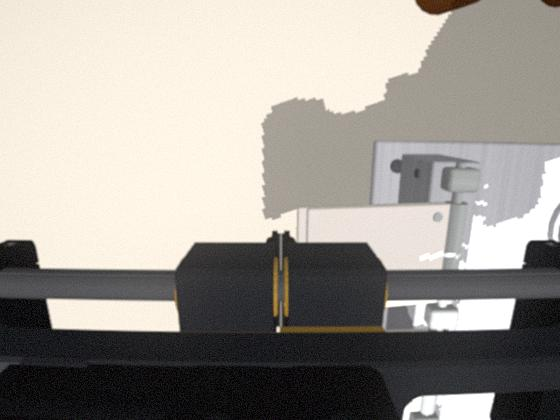

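The side-edge slope is now 4.8 px, so θ ≈ 0.18, matching the lift. I'll continue with slightly less pressure.

Call:
{"api": "carry_out", "payload": {"moves": [{"slide": [0, 0, -0.005], "spin": 0}, {"slide": [0, 0.001, -0.005], "spin": 0}, {"slide": [0, 0.0012, -0.005], "spin": 0}, {"slide": [0, 0.0013, -0.005], "spin": 0}, {"slide": [0, 0.0015, -0.005], "spin": 0}, {"slide": [0, 0.0016, -0.005], "spin": 0}, {"slide": [0, 0, 0], "spin": 0}]}}

```text
t: 5.93
eef_pos: [436.6, 30.6, 65.9]
tcp_rot: [-3.141, 0.0, 2.867]
ft_force: [-3.2, -14.8, 4.1]
opening: 0.003
grip_force: 7.8
```

```bash
python3 st.py; python3 - <<'E'
from st import *
c=read_camera("wrist")
for th in(0.1,.2,.3,.4): print(th,proj(c,world(q,pad(-102.5,83,0,th))).round(1), proj(c,world(q,pad(-102.5,10,3,th))).round(1))
E
```

```text
t 5.93 rack TCP [-74.4 -86.   65.9] yaw-rack 0.001 F rack [  0.99 -15.13   4.09] open 0.0
320 198 28 | 360 204 17 | 400 199 21 | 440 239 26 | 
0.1 [288.1 202.2] [424.5 200.7]
0.2 [291.  205.9] [426.  201.1]
0.3 [295.9 210. ] [427.7 201.5]
0.4 [303.  214.3] [429.6 201.8]
```

Call:
{"api": "carry_out", "payload": {"moves": [{"slide": [0, 0.002, -0.0075], "spin": 0}, {"slide": [0, 0.003, -0.0075], "spin": 0}, {"slide": [0, 0.0035, -0.0075], "spin": 0}, {"slide": [0, 0.004, -0.0075], "spin": 0}, {"slide": [0, 0.0042, -0.0075], "spin": 0}, {"slide": [0, 0.0046, -0.0075], "spin": 0}, {"slide": [0, 0, 0], "spin": 0}]}}

```text
t: 6.62
eef_pos: [438.8, 38.3, 84.4]
tcp_rot: [-3.14, 0.0, 2.868]
ft_force: [-5.6, -21.2, 13.5]
opening: 0.008
grip_force: 11.9
```

```bash
python3 st.py
```

```text
t 6.62 rack TCP [-74.3 -77.9  84.4] yaw-rack 0.001 F rack [  0.41 -21.96  13.48] open 0.01
320 188 19 | 360 200 16 | 400 193 17 | 440 193 20 |
```

Call:
{"api": "carry_out", "payload": {"moves": [{"slide": [0, 0.0025, -0.0075], "spin": 0}, {"slide": [0, 0.005, -0.0075], "spin": 0}, {"slide": [0, 0.006, -0.0075], "spin": 0}, {"slide": [0, 0.0068, -0.0075], "spin": 0}, {"slide": [0, 0.0075, -0.0075], "spin": 0}, {"slide": [0, 0.0083, -0.0075], "spin": 0}, {"slide": [0, 0, 0], "spin": 0}]}}

```text
t: 7.25
eef_pos: [443.0, 52.4, 102.9]
tcp_rot: [-3.14, 0.001, 2.868]
ft_force: [-6.9, -20.3, 22.1]
opening: 0.007
grip_force: 11.6
```

```bash
python3 st.py;python3 - <<'E'
from cell import *
import cv2,numpy as np
c=read_camera("side")["color"][:,:,::-1][165:285,230:390]
w=read_camera("wrist")["color"][:,:,::-1]
a=cv2.resize(c,None,fx=2.5,fy=2.5,interpolation=cv2.INTER_CUBIC);b=cv2.resize(w,(400,300))
cv2.imwrite("pics/a4.png",np.clip(np.hstack([a,b]).astype(float)*1.2,0,255).astype(np.uint8))
E
```

```text
t 7.25 rack TCP [-74.1 -63.2 102.9] yaw-rack 0.001 F rack [ -1.08 -21.44  22.07] open 0.01
320 204 12 | 360 192 15 | 400 240 17 | 440 207 3 |
```

View pics/a4.png

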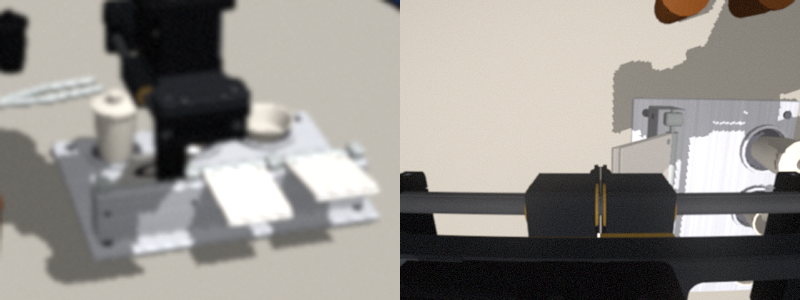

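Side view: paddle 0 stands raised behind the finger, and the other two are untouched. In the wrist view its face runs obliquely at (655,150). I'll ease the radial pressure and go on.

Call:
{"api": "carry_out", "payload": {"moves": [{"slide": [0, 0.013, -0.0155], "spin": 0}, {"slide": [0, 0.017, -0.012], "spin": 0}, {"slide": [0, 0.018, -0.01], "spin": 0}, {"slide": [0, 0, 0], "spin": 0}]}}

```text
t: 7.73
eef_pos: [448.7, 72.9, 117.1]
tcp_rot: [3.141, 0.001, 2.868]
ft_force: [-0.0, 0.3, 0.4]
opening: 0.003
grip_force: 0.0
```

```bash
python3 st.py
```

```text
t 7.73 rack TCP [-74.2 -42.  117.1] yaw-rack 0.001 F rack [-0.08  0.24  0.43] open 0.0
320 188 10 | 360 206 4 | 400 185 4 | 440 213 4 |
```

Call:
{"api": "carry_out", "payload": {"moves": [{"slide": [0, 0.02, -0.007], "spin": 0}, {"slide": [0, 0.02, -0.005], "spin": 0}, {"slide": [0, 0.02, -0.003], "spin": 0}, {"slide": [0, 0.02, 0], "spin": 0}, {"slide": [0, 0, 0], "spin": 0}]}}

```text
t: 8.2
eef_pos: [457.3, 104.1, 122.4]
tcp_rot: [3.141, 0.0, 2.868]
ft_force: [-0.4, 0.4, -0.5]
opening: 0.006
grip_force: 0.0
```

```bash
python3 st.py
```

```text
t 8.2 rack TCP [-74.4  -9.6 122.4] yaw-rack 0.001 F rack [-0.52  0.26 -0.52] open 0.01
320 191 4 | 360 198 32 | 400 202 3 | 440 214 12 |
```

```bash
python3 - <<'E'
from cell import *
import cv2,numpy as np
c=read_camera("side")["color"][:,:,::-1][165:285,230:390]
w=read_camera("wrist")["color"][:,:,::-1]
t=read_camera("top")["color"][:,:,::-1][112:268,205:370]
a=cv2.resize(c,(400,300),interpolation=cv2.INTER_CUBIC);b=cv2.resize(w,(400,300));d=cv2.resize(t,(317,300),interpolation=cv2.INTER_CUBIC)
d=cv2.copyMakeBorder(d,0,0,0,483,cv2.BORDER_CONSTANT)
cv2.imwrite("pics/a5.png",np.clip(np.vstack([np.hstack([a,b]),d]).astype(float)*1.2,0,255).astype(np.uint8))
E
```

```text
(no output)
```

View pics/a5.png

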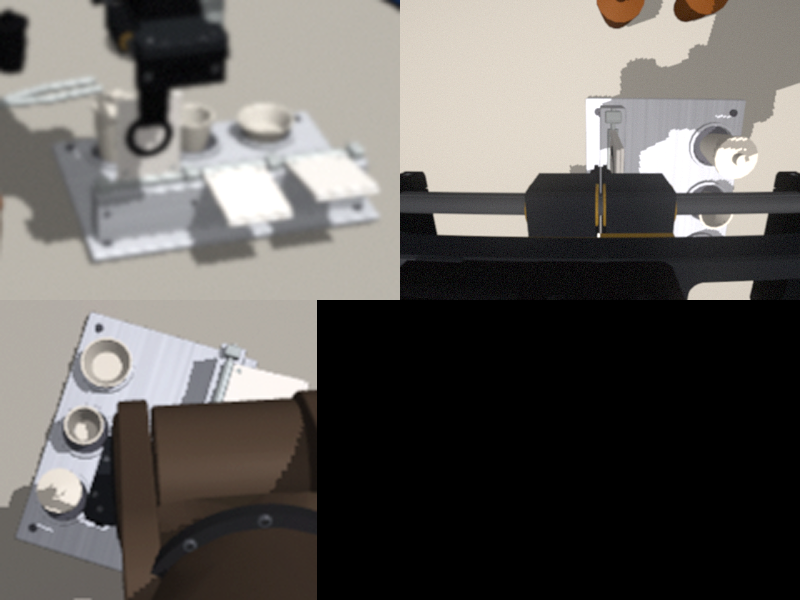

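The paddle is upright with its ring visible at (150,138), the crucible is undisturbed, and the other paddles lie flat. I'll push it over now.

Call:
{"api": "carry_out", "payload": {"moves": [{"slide": [0, 0.02, -0.001], "spin": 0}, {"slide": [0, 0.02, -0.001], "spin": 0}, {"slide": [0, 0.02, 0.007], "spin": 0}, {"slide": [0, 0.02, 0.007], "spin": 0}, {"slide": [0, 0.0175, 0.012], "spin": 0}, {"slide": [0, 0.0175, 0.012], "spin": 0}, {"slide": [0, 0.014, 0.016], "spin": 0}, {"slide": [0, 0.014, 0.016], "spin": 0}, {"slide": [0, 0, 0], "spin": 0}]}}

```text
t: 9.15
eef_pos: [472.0, 158.5, 93.8]
tcp_rot: [-3.141, -0.002, 2.867]
ft_force: [0.6, -0.5, 0.1]
opening: 0.002
grip_force: 0.0
```

```bash
python3 st.py
```

```text
t 9.15 rack TCP [-75.   46.8  93.8] yaw-rack 0.001 F rack [ 0.73 -0.28  0.13] open 0.0
320 204 12 | 360 235 27 | 400 241 35 | 440 229 25 |
```

Call:
{"api": "carry_out", "payload": {"moves": [{"slide": [0, 0.009, 0.018], "spin": 0}, {"slide": [0, 0.009, 0.018], "spin": 0}, {"slide": [0, 0.005, 0.017], "spin": 0}, {"slide": [0, 0, 0], "spin": 0}]}}

```text
t: 9.53
eef_pos: [474.5, 166.7, 72.6]
tcp_rot: [-3.141, -0.002, 2.867]
ft_force: [-0.8, -0.1, -0.5]
opening: 0.005
grip_force: 0.0
```

```bash
python3 st.py
```

```text
t 9.53 rack TCP [-74.9  55.3  72.6] yaw-rack 0.0 F rack [-0.69 -0.32 -0.53] open 0.01
320 202 17 | 360 188 20 | 400 208 23 | 440 235 27 |
```

Call:
{"api": "carry_out", "payload": {"moves": [{"slide": [0, 0.002, 0.006], "spin": 0}, {"slide": [0, 0, 0.004], "spin": 0}, {"slide": [0, 0, 0], "spin": 0}]}}

```text
t: 9.83
eef_pos: [475.0, 167.3, 69.9]
tcp_rot: [3.142, -0.0, 2.867]
ft_force: [-0.2, 0.3, 0.5]
opening: 0.007
grip_force: 0.0
```

```bash
python3 st.py
```

```text
t 9.83 rack TCP [-74.5  56.1  69.9] yaw-rack 0.0 F rack [-0.29  0.25  0.5 ] open 0.01
320 200 19 | 360 188 18 | 400 209 22 | 440 211 26 |
```

Call:
{"api": "carry_out", "payload": {"moves": [{"slide": [0, 0, 0.005], "spin": 0}, {"slide": [0, 0, 0.005], "spin": 0}, {"slide": [0, 0, 0], "spin": 0}]}}

```text
t: 10.13
eef_pos: [475.0, 167.3, 65.8]
tcp_rot: [-3.142, -0.0, 2.867]
ft_force: [0.3, 0.7, 0.6]
opening: 0.004
grip_force: 0.0
```

```bash
python3 st.py
```

```text
t 10.13 rack TCP [-74.5  56.   65.8] yaw-rack 0.0 F rack [0.1  0.71 0.65] open 0.0
320 199 18 | 360 190 20 | 400 212 26 | 440 240 28 |
```

Call:
{"api": "carry_out", "payload": {"moves": [{"slide": [0, 0, 0.003], "spin": 0}, {"slide": [0, 0, 0], "spin": 0}, {"slide": [0, 0, 0], "spin": 0}]}}

```text
t: 10.43
eef_pos: [475.1, 167.4, 64.8]
tcp_rot: [3.142, -0.0, 2.867]
ft_force: [-0.7, -0.4, -0.0]
opening: 0.004
grip_force: 0.0
```

```bash
python3 st.py
```

```text
t 10.43 rack TCP [-74.5  56.1  64.8] yaw-rack 0.0 F rack [-0.58 -0.56 -0.03] open 0.0
320 199 20 | 360 190 19 | 400 212 21 | 440 216 23 |
```

Call:
{"api": "carry_out", "payload": {"moves": [{"slide": [0, 0, 0.0025], "spin": 0}, {"slide": [0, 0, 0], "spin": 0}, {"slide": [0, 0, 0], "spin": 0}]}}

```text
t: 10.73
eef_pos: [475.1, 167.4, 63.8]
tcp_rot: [3.142, -0.0, 2.867]
ft_force: [0.7, -0.3, -0.0]
opening: 0.005
grip_force: 0.0
```

Call:
{"api": "carry_out", "payload": {"moves": [{"slide": [0, 0, 0.0025], "spin": 0}, {"slide": [0, 0, 0], "spin": 0}, {"slide": [0, 0, 0], "spin": 0}]}}

```text
t: 10.98
eef_pos: [475.2, 167.4, 63.2]
tcp_rot: [3.141, 0.0, 2.867]
ft_force: [-0.9, -0.2, 5.0]
opening: 0.008
grip_force: 3.0
```

There's 5 N at z = 63.2, which is exactly the stop height. I'll retreat straight up and out of the camera's view.

Call:
{"api": "carry_out", "payload": {"moves": [{"slide": [0, 0, -0.01], "spin": 0}, {"slide": [0, 0, -0.05], "spin": 0}, {"slide": [0, 0, -0.09], "spin": 0}, {"slide": [0, 0, -0.09], "spin": 0}, {"slide": [0, 0, -0.09], "spin": 0}, {"slide": [0.06, 0.08, 0], "spin": 0}, {"slide": [0.06, 0.08, 0], "spin": 0}, {"slide": [0.06, 0.08, 0], "spin": 0}, {"slide": [0.06, 0.08, 0], "spin": 0}, {"slide": [0.06, 0.08, 0], "spin": 0}, {"slide": [0.06, 0.08, 0], "spin": 0}, {"slide": [0, 0, 0], "spin": 0}]}}

```text
t: 11.98
eef_pos: [386.1, 396.1, 195.0]
tcp_rot: [3.14, -0.0, 2.871]
ft_force: [-0.2, -0.4, -0.8]
opening: 0.008
grip_force: 0.0
```

```bash
python3 - <<'E'
from st import *
import cv2
cs=read_camera("side");ct=read_camera("top")
a=cv2.resize(cs["color"][:,:,::-1][190:275,245:390],(480,281),interpolation=cv2.INTER_CUBIC);d=cv2.resize(ct["color"][:,:,::-1][112:268,205:370],(297,281),interpolation=cv2.INTER_CUBIC)
cv2.imwrite("pics/a6.png",np.clip(np.hstack([a,d]).astype(float)*1.3,0,255).astype(np.uint8))
for x in(-102.5,-47.5):
    for th in(np.pi,np.pi-.1):
        w=world(q,pad(x,83,0,th));print(x,round(th,2),"side",((proj(cs,w)-[245,190])*480/145).round(),"top",((proj(ct,w)-[205,112])*1.8+[480,0]).round())
E
```

```text
-102.5 3.14 side [78. 95.] top [566. 215.]
-102.5 3.04 side [78. 85.] top [566. 215.]
-47.5 3.14 side [156.  85.] top [581. 166.]
-47.5 3.04 side [156.  75.] top [581. 165.]
```

View pics/a6.png

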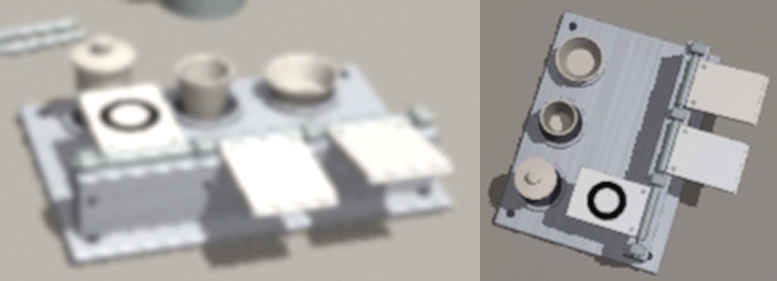

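The paddle lies flat with its ring up. Its free edge in the side view is at (80,93) to (157,85), against (78,95) to (156,85) predicted for π. The crucibles and the other paddles are unchanged.

```bash
python3 -c "from cell import *;print(job_done())"
```

```text
the job is handed in; nothing more can be done
None
```

Paddle 0, the one across from the tall lidded crucible, now lies flat on the crucible side with its ring up; the other paddles and the crucibles look unmoved, and the job is handed in. Contact force was about 30 N at two points, more than the light touch you asked for.

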